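# Wedge the sagging detergent dispenser level

### The arm

A 6-joint arm with a two-finger parallel gripper is mounted at the origin on the work surface. World frame = base frame: x ahead of the robot, y to its left, z up, the work surface at z = 0. Lengths are in m, angles in degrees, forces in N, time in s.
With the tool pointing down it reaches from about 0.4 to 0.825 m from the base axis. Payload 7 kg.
Tool frame: the origin (TCP) lies midway between the tips of the shut fingers; the grasp point (between the pads) lies 19 mm behind it (r.grip_point_offset is the z of the grasp point in the tool frame, in m); z points along the fingers, y is the line along which they close (so a half turn about z gives the same grasp; the last joint's range is limited). The gripper opens to 88 mm and grips with 3 to 60 N. Pads are 19 mm wide; open, the fingers measure 130 mm over their backs; the gripper's body (78 mm by 193 mm) begins 47 mm behind the grasp point.
Start: joints at [-47.607, 20.546, 0.682, 0, -70.136, -16.507], TCP at [0.295, -0.607, 0.227] pointing down, gripper open.
Joint ranges: [-176.03, 176.03], [-82.01, 121.73], [-58.28, 71.71], [-173.87, 95.51], [-174.79, -0.11], [-173.66, 173.66]. Speed limits (degrees/s): [136.94, 136.94, 172.46, 180, 180, 180].

### API

Orientations are given as [roll, pitch, yaw] about the fixed x, y, z axes, in that order (R = Rz(yaw) Ry(pitch) Rx(roll)).
In Python, from plant import r, viewer, recognise, outline_of, pinpoint gives the robot as it stands.
- The arm moves only by the tool move_arm, never from a script. Its argument "targets" is a list of rows, each a list of 2 entries, a list of its own where there are three numbers: the shift along the tool's x, y, z in cm, then the turn, a rotation vector about the tool's x, y, z in rad. A call has 1 to 5 rows; each row is the pose to reach, as a shift and turn from the pose commanded when the call began, along the tool's axes at that moment; what a row does not reach only later rows make up. A row lasts 1/8 s, in which the tool goes at most 62.5 mm and 10.7 degrees, less where a joint would pass 70% of its speed; a pose out of reach is approached as far as the arm can. A call with a gripper value outside its range is refused whole. "jaw" is the finger opening in cm, from 0 to 8.76, set as the call begins (left out, the last holds). The fingers move at their own pace and stop on an object; "squeeze" is the grip in N (left out, the last holds). Time passes only in rows, so rows that repeat a pose let the fingers close. It gives the time, the measured TCP pose, the force, the opening and the grip force at its end, in the units of the state.
- r.get_state(): the state, without advancing time (a new reading comes with each control period).
- viewer.capture(name): name is "scene" or "top" or "wrist"; returns a dict with "image" (400x640x3 uint8, blue, green, red), "intrinsics" (3x3 intrinsics, pixels), "D" ([k1, k2, p1, p2, k3] as OpenCV has them; the pictures are not rectified), "camera_from_world" (4x4, takes a point from world to camera coordinates). Camera axes: x right, y up, looking along -z (the intrinsics and any distortion apply to the point x, -y, -z); pixel columns grow to the right and rows downward; lengths in m; the calibration is good to about 2 mm. A picture is of the moment at which its call begins. There is no depth.
- r.close_job(): hands the job in; it is judged then, once.
Trained networks look in the newest picture that a camera, given by its name, has taken for a name from the list of things; names that differ only in an ending like _2 or _b are one class to them, and where a whole thing is asked for, a point or a joint stands for the part that bears it (a point fixed in the world has none). Each returns a list of dicts, best first, with "score" (0 to 1); they miss things now and then, are a little off and sometimes report something else, mostly with a low value. They report only what shows in the picture. A call takes as long as a camera call. They do not tell look-alikes from the thing itself.
- recognise(label, camera): "box" ([left, top, right, bottom] in pixels, round what is visible of it).
- outline_of(label, camera): "mask" (400x640 bool, what is visible of it) and "box" ([left, top, right, bottom] in pixels, round what is visible of it).
- pinpoint(label, camera): "location" ([row, column] in pixels: a listed point, or the origin of a listed thing).
The state is a dict: "time_s": time; "joints": joint angles; "qd": joint speeds; "joint_torque": joint torques, N m; "tcp_pos": TCP position; "eef_rot": TCP orientation; "contact_force": force on the tool from outside, world axes, zero at the start; "moment": the same for the moment, N m; "gripper_width": finger opening in m; "gripper_force": force on a finger pad.
Only numpy, scipy, OpenCV 4.12 (cv2) and the standard library are available. Lean on these libraries where they do the work, as an engineer would, in place of code of your own. Each camera call takes 0.05 s, during which the arm holds its last target. There are 200 camera calls.

### The job

The tablet dispenser on the laundry counter sags at its front. Lay the wooden wedge flat on the counter, slide it thin end first, straight in under the middle of the dispenser's front lip, and drive it in until the dispenser sits level against its stops and the wedge is firmly tight: it should end up carrying about 10 N, and never more than 18 N, where the sagging dispenser alone puts about 3 N on it. Let the wedge do the lifting: keep the gripper off the dispenser, leave the other things where they stand, and leave the wedge in place.

Things in the scene. Friction and masses are not known exactly. Their poses are not given: they have to be found in the camera images.
- wedge: Plain wooden wedge, 140 x 40 mm, 90 g, flat below; its top slopes from 4 mm thick at the thin tip to 38 mm at the upright heel face. Origin: centre of the underside; x to the tip (70 mm; heel 70 mm behind), z up. Starts flat. Friction 0.6 (+-20 %): it stays where driven; driving needs 1.0 to 1.4 times the load carried. Fingers rubbing on it can hold part of the load: let go and push again.
- mount: Fixed dark steel bracket carrying the dispenser from behind. Origin: below the middle of the lip's front edge (when level), 0 to 6 mm above the counter (differs each time). x points horizontally from the lip to the bracket, the direction to drive the wedge; z up. Bracket plate 233 to 249 mm along x, 170 mm wide; the space under the dispenser is empty for 200 mm.
- dispenser (a joint): Hinge (rad) at the dispenser's bottom rear edge, 220 mm behind the lip edge: 0 = level, where its back meets two rubber-capped stops and turns no further; -0.07 = sagging fully, as at the start. Its weight pulls it down and puts 2.4 to 4.5 N on a wedge under the lip. The stops are hard: past level each mm of wedge travel adds some 4 N or more.
- lip (a point): Middle of the lower front edge of the dispenser's steel lip, which the wedge goes under. The lip is 200 mm wide, 12 mm thick, and sticks out 60 mm in front of the white casing (190 mm wide, 190 mm tall). When level this edge is 23 mm above the mount's origin; at the start 15 mm lower, 7 to 14 mm over the counter. x as the mount's, turning with the dispenser.
- bottle: Bystander: white detergent bottle, 72 mm across, 210 mm tall, origin at the centre of its underside.
- cup: Bystander: white measuring cup, 72 mm across, 70 mm tall, origin at the centre of its underside.
- tray: Bystander: low grey tray, 90 x 130 x 30 mm, origin at the centre of its underside.
There are look-alikes about, which are no part of the job. Several things look just like the wedge: the one meant starts farthest to the robot's left.

How it is judged:
By the outcome, as a careful person would: the job done as asked, in the order asked, and still so for the second after the job is handed in, with the robot touching nothing.
It also fails if it takes over 67 s, if anything falls off the work surface, if the arm or the gripper's body presses on something with over 40 N, if the wrist force passes 120 N, or if a joint passes its speed limit or range.

## Working session

There is one attempt and no reset: what is moved stays moved. The work goes in short steps, Python scripts to look and compute and a tool call to move; the robot and the scene stay as the last step left them, time stands still between calls to the robot, and variables do not carry over. Pictures are saved under pics/ and viewed, at most 10 in all, crops included, and the job is handed in when it is done.

Besides the shell and the picture viewer there is one more tool, called after "Call:" as name(argument=value, ...), one argument or row to a line, values as JSON. move_arm: Moves the arm, as the interface text tells. Its arguments: {"type":"object","properties":{"targets":{"type":"array","items":{"type":"array"}},"jaw":{"type":"number"},"squeeze":{"type":"number"}},"required":["targets"]}

```bash
mkdir -p pics; ls; cat > h.py <<'E'
import numpy as np, cv2
from plant import r, viewer, recognise, outline_of, pinpoint
def ray(c,uv):
    p=cv2.undistortPoints(np.array([[uv]],float),c["intrinsics"],np.array(c["D"],float))[0,0]
    M=np.array(c["camera_from_world"]);d=M[:3,:3].T@np.array([p[0],-p[1],-1.]);o=-M[:3,:3].T@M[:3,3]
    return o,d
def atz(c,uv,z):
    o,d=ray(c,uv);return o+d*(z-o[2])/d[2]
def proj(c,P):
    M=np.array(c["camera_from_world"]);q=(M[:3,:3]@np.atleast_2d(P).T).T+M[:3,3]
    q=q*[1,-1,-1]
    return cv2.projectPoints(q,np.zeros(3),np.zeros(3),c["intrinsics"],np.array(c["D"],float))[0][:,0]
E
python3 - <<'E'
from h import *
np.set_printoptions(precision=4,suppress=True)
cs={n:viewer.capture(n) for n in("scene","top")}
for n in cs:
    cv2.imwrite(f"pics/{n}0.png",cs[n]["image"])
    c=cs[n];M=np.array(c["camera_from_world"]);print(n,-M[:3,:3].T@M[:3,3])
    for l in("wedge","mount","lip"):
        for d in pinpoint(l,n):
            rr,cc=d["location"];print(n,l,d["score"],rr,cc,atz(c,(cc,rr),0.015 if l=="lip" else 0.0))
print(r.get_state())
E
```

```text
pics
scene [ 1.0166 -0.6511  0.8329]
scene wedge 0.77 340.0 224.8 [ 0.6396 -0.4974  0.    ]
scene wedge 0.62 245.6 183.4 [ 0.3725 -0.395   0.    ]
scene mount 0.79 168.0 334.9 [0.4991 0.0763 0.    ]
scene lip 0.66 164.4 336.1 [0.5017 0.0779 0.015 ]
top [ 0.4402 -0.1052  1.2033]
top wedge 0.77 282.1 448.7 [ 0.3688 -0.3997  0.    ]
top wedge 0.75 203.0 413.2 [ 0.5576 -0.3196  0.    ]
top wedge 0.75 172.6 492.1 [ 0.6314 -0.5124  0.    ]
top wedge 0.29 147.4 395.3 [ 0.6943 -0.2787  0.    ]
top mount 0.94 231.9 251.0 [0.4888 0.0714 0.    ]
top lip 0.9 230.1 246.8 [0.4925 0.0792 0.015 ]
{'time_s': 0.4, 'joints': array([-47.6059,  20.5519,   0.6752,  -0.0024, -70.1357, -16.5059]), 'qd': array([-0.0633, -0.0534,  0.104 , -0.0233,  0.0337, -0.0377]), 'joint_torque': array([  0.0013, -58.1677,  29.2923,   6.9935,   0.0109,  -0.0001]), 'tcp_pos': array([ 0.2946, -0.6072,  0.2264]), 'eef_rot': array([ 179.9874,   -0.0014, -154.1125]), 'contact_force': array([-0.0752,  0.1784,  0.8611]), 'moment': array([-0.0058, -0.0199,  0.0173]), 'gripper_force': 0.0, 'gripper_width': 0.08739763741352574}
```

View pics/top0.png

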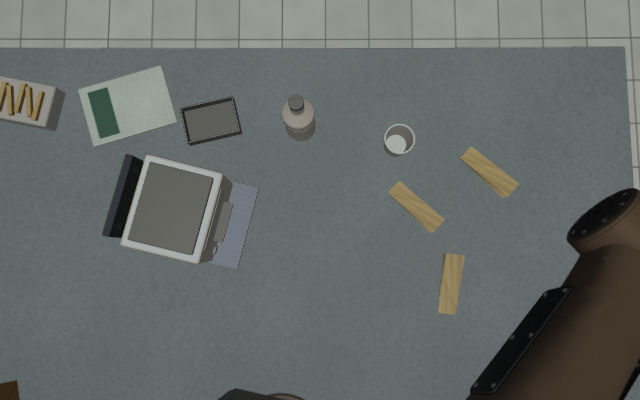

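View pics/scene0.png

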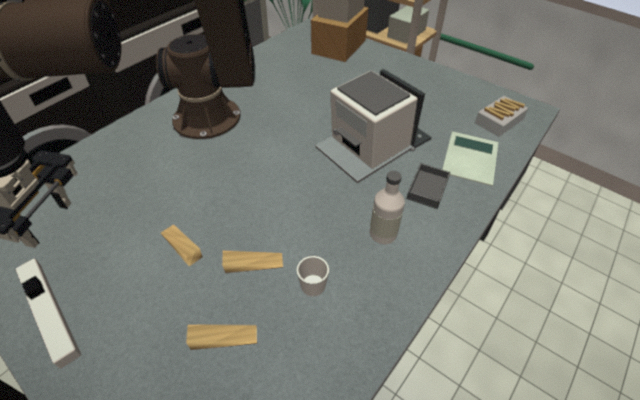

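The target wedge is the one at top (416,207), scene (252,260), with the lip's front edge running from (258,186) to (238,268) in the top view. Next I fit models to the masks.

```bash
cat >> h.py <<'E'
from scipy.optimize import minimize
WV=np.array([[s*a,t*.02,z] for s,a,z in((1,.07,0),(1,.07,.004),(-1,.07,0),(-1,.07,.038)) for t in(-1,1)])
def place(V,x,y,yaw,z=0):
    c,s=np.cos(yaw),np.sin(yaw);return V@np.array([[c,s,0],[-s,c,0],[0,0,1]])+[x,y,z]
def hullmask(c,parts):
    m=np.zeros((400,640),np.uint8)
    for P in parts:
        h=cv2.convexHull(proj(c,P).astype(np.float32))[:,0]
        cv2.fillConvexPoly(m,np.round(h*16).astype(np.int32),1,cv2.LINE_8,4)
    return m>0
def fit(obs,parts,p0,step=(.01,.01,.1),z=0):
    def cost(p):
        return sum(1-(h&m).sum()/max(1,(h|m).sum()) for c,m in obs for h in [hullmask(c,[place(V,*p,z) for V in parts])])
    best=None
    for k in range(3):
        p=p0 if best is None else best.x
        S=np.vstack([p]+[np.array(p)+np.eye(3)[i]*step[i]*(-.6)**k for i in range(3)])
        q=minimize(cost,p,method="Nelder-Mead",options=dict(initial_simplex=S,xatol=1e-4,fatol=1e-4))
        if best is None or q.fun<best.fun: best=q
    return best
def near(label,cam,uv):
    ms=[d for d in outline_of(label,cam)]
    ms=[d for d in ms if d["box"][0]-5<uv[0]<d["box"][2]+5 and d["box"][1]-5<uv[1]<d["box"][3]+5]
    return ms[0]["mask"] if ms else None
def box(x0,x1,w,z0,z1): return np.array([[x,s*w/2,z] for x in(x0,x1) for s in(-1,1) for z in(z0,z1)])
def tilt(V,q):  # hinge at x=.22,z=.023 
    d=V-[.22,0,.023];c,s=np.cos(q),np.sin(q)
    return np.c_[c*d[:,0]-s*d[:,2],d[:,1],s*d[:,0]+c*d[:,2]]*1.0+[.22,0,.023]
E
python3 - <<'E'
from h import *
ct,csn=viewer.capture("top"),viewer.capture("scene")
mt,ms=near("wedge","top",(416,207)),near("wedge","scene",(252,260))
print(mt is None or mt.sum(), ms is None or ms.sum())
obs=[(c,m) for c,m in((ct,mt),(csn,ms)) if m is not None]
a=atz(ct,(397,187),.01);b=atz(ct,(437,227),.01);y=np.arctan2(*(b-a)[1::-1])
for yy in(y,y+np.pi):
    q=fit(obs,[WV],[*((a+b)/2)[:2],yy]);print("wedge",q.x,np.degrees(q.x[2]),q.fun)
# sagging: which sign lowers the lip
for s in(1,-1): print(s,tilt(np.array([[0,0,.023]]),s*.07))
q=.07
parts=[tilt(V,q) for V in(box(0,.22,.2,.023,.035),box(.06,.22,.19,.023,.213))]
for l in("dispenser",):
    dt,ds=outline_of(l,"top"),outline_of(l,"scene")
    print([(d["score"],d["box"],d["mask"].sum()) for d in dt+ds])
    obs=[(ct,dt[0]["mask"]),(csn,ds[0]["mask"])]
    e=[atz(ct,u,.022) for u in((258,186),(238,268))];mid=(e[0]+e[1])/2
    v=e[1]-e[0];print("lip edge",mid,np.linalg.norm(v)); yaw=np.arctan2(v[0],-v[1])
    for cand in (np.arctan2(-v[0],v[1])+np.pi/2,np.arctan2(v[0],-v[1])): print(np.degrees(cand))
    n=np.array([-v[1],v[0]]); n=n if n[1]>0 else -n
    yaw=np.arctan2(n[1],n[0])
    for z in(0,.003,.006):
      f=fit(obs,parts,[*mid[:2],yaw],z=z);print("mount",z,f.x,np.degrees(f.x[2]),f.fun, np.degrees(yaw))
E
```

```text
1122 True
wedge [ 0.5486893  -0.32182561 -2.27268998] -130.2155439916313 0.0849785407725322
wedge [ 0.55082023 -0.31987363  0.79867117] 45.76048723288201 0.03958691910499135
1 [[0.00053878 0.         0.00761257]]
-1 [[0.00053878 0.         0.03838743]]
[(0.6, [124.1, 154.8, 254.7, 268.2], np.int64(10908)), (0.7, [311.9, 72.6, 414.5, 185.8], np.int64(7416))]
lip edge [0.50036026 0.07517388 0.022     ] 0.1983812113136711
167.04507459466288
-102.95492540533714
mount 0 [0.49609244 0.07753329 1.32042399] 75.65472166344591 0.07320591284125944 77.04507459466288
mount 0.003 [0.49898162 0.07583478 1.33813261] 76.66935115773617 0.08068428688070461 77.04507459466288
mount 0.006 [0.49750942 0.07321822 1.32410038] 75.86536336974754 0.09285736327851513 77.04507459466288
```

```bash
cat >> h.py <<'E'
from scipy.spatial.transform import Rotation as Ro
np.set_printoptions(precision=4,suppress=True)
def go(x,y,z,yaw):
    s=r.get_state();R=Ro.from_euler("xyz",s["eef_rot"],degrees=True)
    T=Ro.from_euler("xyz",[180,0,yaw],degrees=True)
    print("shift cm",R.inv().apply(np.array([x,y,z])-s["tcp_pos"])*100,"rot",(R.inv()*T).as_rotvec())
E
python3 -c "
from h import *
go(.551-.042*.7,-.32-.042*.717,.2,-134.2)"
```

```text
shift cm [-31.6437  13.2272   2.6584] rot [-0.      0.     -0.3476]
```

Call:
move_arm(
  targets=[
    [[-6, 2.5, 0.5], [0, 0, -0.09]],
    [[-12, 5, 1], [0, 0, -0.17]],
    [[-18, 7.5, 1.5], [0, 0, -0.26]],
    [[-24, 10, 2], [0, 0, -0.35]],
    [[-28, 11.7, 2.4], [0, 0, -0.35]],
  ],
)

```text
time_s: 1.32
tcp_pos: [0.4969, -0.378, 0.2028]
eef_rot: [-180.0, 0.0, -133.9]
contact_force: [-0.4, -1.5, -0.8]
gripper_width: 0.0876
gripper_force: 0.0
```

```bash
python3 - <<'E'
from h import *
s=r.get_state();print(s["time_s"],s["tcp_pos"],s["eef_rot"])
cw=viewer.capture("wrist");cv2.imwrite("pics/w1.png",cw["image"])
M=np.array(cw["camera_from_world"]);print("cam",-M[:3,:3].T@M[:3,3])
ct=viewer.capture("top")
print(proj(cw,[[.551,-.32,.02]]))
for d in outline_of("wedge","wrist"): print(d["score"],d["box"])
for n,c in(("wrist",cw),("top",ct)):
  for d in pinpoint("wedge",n): print(n,d["score"],atz(c,d["location"][::-1],0.))
uv=proj(cw,[[.551,-.32,.02]])[0]
m=near("wedge","wrist",uv);mt=near("wedge","top",(416,207))
if m is not None:
  for yy in(.8,.8-np.pi):
    for o in([(cw,m)],[(cw,m)]+([(ct,mt)] if mt is not None else [])):
      f=fit(o,[WV],[.551,-.32,yy]);print(len(o),f.x,np.degrees(f.x[2]),f.fun)
E
```

```text
1.325 [ 0.4969 -0.378   0.2028] [-179.9617    0.0117 -133.9497]
cam [ 0.4396 -0.4377  0.3604]
[[315.4041 238.9194]]
0.96 [323.1, 37.0, 440.5, 142.5]
0.92 [136.0, 131.0, 198.1, 236.1]
0.79 [298.2, 184.7, 333.5, 280.9]
wrist 0.95 [ 0.5526 -0.321   0.    ]
wrist 0.77 [ 0.6377 -0.4972  0.    ]
top 0.57 [ 0.3683 -0.3969  0.    ]
top 0.56 [ 0.5581 -0.3184  0.    ]
1 [ 0.5525 -0.3188  0.8002] 45.84885770388644 0.0432485968966656
1 [ 0.5525 -0.3188  0.8002] 45.84885770388644 0.0432485968966656
1 [ 0.552  -0.3198 -2.3446] -134.33608236915728 0.17496402877697836
1 [ 0.552  -0.3198 -2.3446] -134.33608236915728 0.17496402877697836
```

View pics/w1.png

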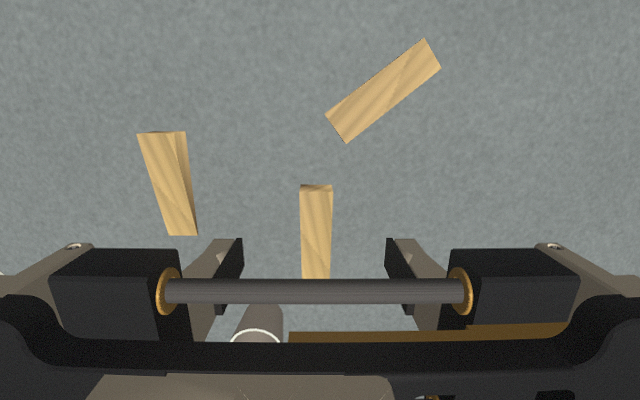

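```bash
python3 -c "
from h import *
go(.5230,-.3488,.006,-134.15)"
```

```text
shift cm [-4.2273  0.1958 19.672 ] rot [-0.0002 -0.      0.0006]
```

Call:
move_arm(
  targets=[
    [[-4.2, 0.2, 5], [0, 0, 0]],
    [[-4.2, 0.2, 10], [0, 0, 0]],
    [[-4.2, 0.2, 15], [0, 0, 0]],
    [[-4.2, 0.2, 18.5], [0, 0, 0]],
    [[-4.2, 0.2, 19.7], [0, 0, 0]],
  ],
  jaw=7,
)

```text
time_s: 2.3
tcp_pos: [0.5212, -0.3488, 0.0034]
eef_rot: [179.8, -0.1, -134.2]
contact_force: [-0.6, -0.4, 1.0]
gripper_width: 0.0701
gripper_force: 0.0
```

Call:
move_arm(
  targets=[
    [[0, 0, 0], [0, 0, 0]],
    [[0, 0, 0], [0, 0, 0]],
    [[0, 0, 0], [0, 0, 0]],
    [[0, 0, 0], [0, 0, 0]],
  ],
  jaw=3,
  squeeze=25,
)

```text
time_s: 2.8
tcp_pos: [0.5239, -0.3484, 0.0069]
eef_rot: [-179.9, 0.0, -134.0]
contact_force: [-0.7, 0.6, 5.8]
gripper_width: 0.0401
gripper_force: 25.0
```

```bash
python3 -c "
from h import *
go(.460,-.085,.06,-103.5)
print(r.get_state()['contact_force'])"
```

```text
shift cm [-14.4955  22.8954  -5.3384] rot [-0.0019  0.0002 -0.533 ]
[-0.7447  0.5759  5.8096]
```

Call:
move_arm(
  targets=[
    [[0, 0, -4], [0, 0, 0]],
    [[-3.5, 5, -5.3], [0, 0, -0.13]],
    [[-6.6, 10, -5.3], [0, 0, -0.26]],
    [[-9.8, 15, -5.3], [0, 0, -0.4]],
    [[-13, 20, -5.3], [0, 0, -0.53]],
  ],
)

```text
time_s: 3.42
tcp_pos: [0.4696, -0.114, 0.059]
eef_rot: [-179.9, 0.0, -103.4]
contact_force: [1.4, 1.5, -0.7]
gripper_width: 0.04
gripper_force: 25.0
```

Call:
move_arm(
  targets=[
    [[0, 0, 0], [0, 0, 0]],
    [[0, 0, 0], [0, 0, 0]],
  ],
)

```text
time_s: 3.68
tcp_pos: [0.4704, -0.1153, 0.0591]
eef_rot: [-179.9, 0.0, -103.6]
contact_force: [1.1, -0.1, -0.5]
gripper_width: 0.0399
gripper_force: 25.0
```

```bash
python3 - <<'E'
from h import *
s=r.get_state();print(s["time_s"],s["tcp_pos"],s["eef_rot"],s["contact_force"],s["gripper_width"])
cw=viewer.capture("wrist");ct=viewer.capture("top");cs=viewer.capture("scene")
im=np.hstack([cw["image"][:,:],ct["image"]]);
# annotate predicted lip
L=place(np.array([[0,-.1,.026],[0,.1,.026],[0,0,.026]]),.498,.0765,np.radians(76.5))
for c in(cw,ct,cs): print(proj(c,L).round(1).tolist())
up=lambda c,a,b,C,D:cv2.resize(c["image"][b:D,a:C],None,fx=3,fy=3,interpolation=cv2.INTER_CUBIC)
cv2.imwrite("pics/t2.png",up(ct,180,150,420,340));cv2.imwrite("pics/w2.png",cw["image"])
for n,c in(("wrist",cw),("top",ct),("scene",cs)):
  for l,z in(("lip",.011),("mount",.003),("wedge",.06)):
    for d in pinpoint(l,n): print(n,l,d["score"],d["location"],atz(c,d["location"][::-1],z))
E
```

```text
3.675 [ 0.4704 -0.1153  0.0591] [-179.9389    0.0216 -103.6464] [ 1.0937 -0.1294 -0.5272] 0.039943495780848576
[[230.3, 413.6], [437.9, 412.5], [334.4, 414.4]]
[[257.7, 186.5], [236.6, 269.3], [247.3, 227.6]]
[[357.4, 180.2], [314.4, 144.2], [334.9, 161.4]]
wrist wedge 0.56 [297.4, 310.0] [ 0.4817 -0.0837  0.06  ]
top lip 0.84 [225.4, 247.1] [0.5039 0.0793 0.011 ]
top mount 0.69 [229.9, 254.8] [0.4935 0.0619 0.003 ]
top wedge 0.76 [281.5, 449.0] [ 0.3737 -0.3858  0.06  ]
top wedge 0.6 [172.9, 489.7] [ 0.6212 -0.4865  0.06  ]
scene lip 0.85 [164.0, 335.4] [0.4965 0.0816 0.011 ]
scene mount 0.83 [165.6, 334.7] [0.4941 0.0817 0.003 ]
scene wedge 0.79 [181.1, 295.2] [ 0.484  -0.0846  0.06  ]
scene wedge 0.73 [246.9, 179.9] [ 0.4154 -0.4212  0.06  ]
scene wedge 0.72 [338.9, 225.5] [ 0.6661 -0.506   0.06  ]
```

View pics/w2.png

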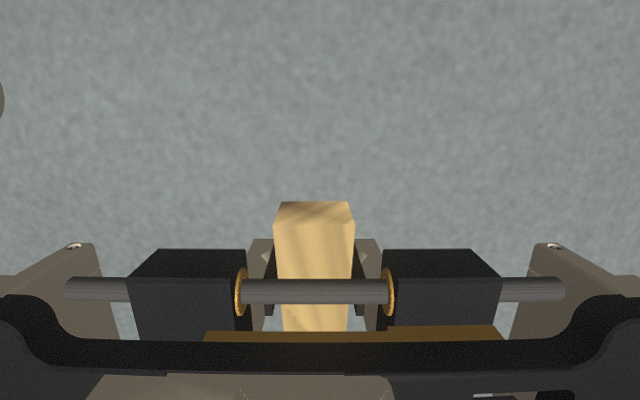

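View pics/t2.png

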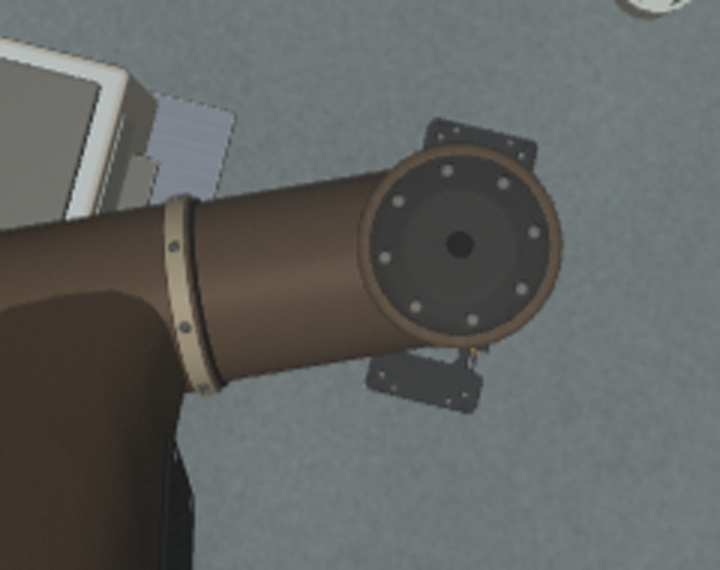

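The wrist view shows the wedge held centrally at columns 275–355, heel toward the camera. The top view is blocked by the arm, so I refine the lip corners from the first pictures.

```bash
python3 - <<'E'
import cv2,numpy as np
t=cv2.imread("pics/top0.png");s=cv2.imread("pics/scene0.png")
a=cv2.resize(t[178:278,195:265],None,fx=5.5,fy=5.5,interpolation=cv2.INTER_CUBIC)
b=cv2.resize(s[120:190,305:375],None,fx=5.5,fy=5.5,interpolation=cv2.INTER_CUBIC)
o=np.zeros((550,775,3),np.uint8);o[:a.shape[0],:a.shape[1]]=a;o[:b.shape[0],388:388+b.shape[1]]=b[:,:387]
cv2.imwrite("pics/c3.png",o)
E
```

```text
(no output)
```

View pics/c3.png

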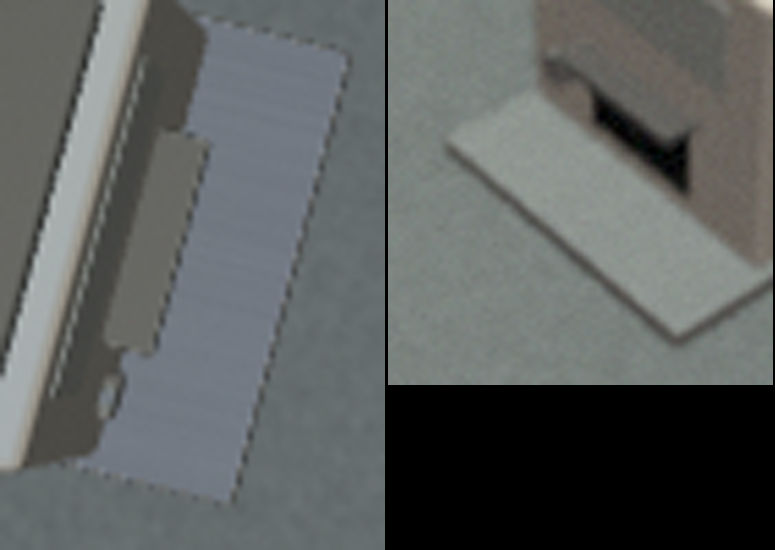

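```bash
python3 - <<'E'
from h import *
ct,cs=viewer.capture("top"),viewer.capture("scene")
def tri(u,v):
    A=[];b=[]
    for c,w in((ct,u),(cs,v)):
        o,d=ray(c,w);d/=np.linalg.norm(d);P=np.eye(3)-np.outer(d,d);A.append(P);b.append(P@o)
    x,res,*_=np.linalg.lstsq(np.vstack(A),np.hstack(b),rcond=None);return x,np.sqrt(res)
p,e=tri((258.2,188),(357.1,180.1));q,f=tri((236.8,268.5),(315.3,146))
print(p,e,q,f,np.linalg.norm(p-q));m=(p+q)/2;d=p-q;print("tri mid",m,np.degrees(np.arctan2(d[0],-d[1])))
for n,c,a,b in(("top",ct,(258.2,188),(236.8,268.5)),("scene",cs,(357.1,180.1),(315.3,146))):
    p,q=atz(c,a,.023),atz(c,b,.023);d=p-q;print(n,(p+q)/2,np.linalg.norm(d),np.degrees(np.arctan2(-d[1],d[0])),np.degrees(np.arctan2(d[0],-d[1])))
s=r.get_state();print(s["tcp_pos"],s["eef_rot"],s["contact_force"])
E
```

```text
[0.5929 0.0529 0.0249] [0.0019] [0.4028 0.101  0.019 ] [0.0006] 0.1961755809374929
tri mid [0.4978 0.077  0.0219] 75.79090860851865
top [0.4973 0.0761 0.023 ] 0.19544302525478824 14.14102990741389 75.8589700925861
scene [0.4994 0.0766 0.023 ] 0.19129131512406927 12.6956912480228 77.3043087519772
[ 0.4699 -0.1158  0.0585] [ 179.9973   -0.0014 -103.7028] [ 0.7974  0.1819 -1.8062]
```

```bash
python3 -c "
from h import *
go(.4677,-.0463,.012,-103.8)"
```

```text
shift cm [-6.6956  1.8622  4.6541] rot [ 0.     -0.      0.0017]
```

Call:
move_arm(
  targets=[
    [[-3.3, 0.9, 0], [0, 0, 0]],
    [[-6.7, 1.8, 0], [0, 0, 0]],
    [[-6.7, 1.86, 2.5], [0, 0, 0]],
    [[-6.7, 1.86, 4.5], [0, 0, 0]],
    [[-6.7, 1.86, 4.5], [0, 0, 0]],
  ],
)

```text
time_s: 5.0
tcp_pos: [0.4666, -0.0463, 0.0125]
eef_rot: [179.8, -0.1, -103.7]
contact_force: [0.4, 0.5, -0.2]
gripper_width: 0.0397
gripper_force: 25.0
```

```bash
python3 -c "
from h import *
s=r.get_state();print(s['tcp_pos'],s['eef_rot'],s['contact_force'])
go(.4677,-.0463,.0068,-103.8)
cs=viewer.capture('scene');x=cs['image'][110:230,250:400];cv2.imwrite('pics/s4.png',cv2.resize(x,None,fx=5,fy=5,interpolation=cv2.INTER_CUBIC))
W=place(WV,*(np.array([.4677,-.0463])+.041*np.array([.2385,.9711])),np.radians(76.2),.006);print(((proj(cs,W)-[250,110])*5).round().tolist())"
```

```text
[ 0.4666 -0.0463  0.0125] [ 179.8491   -0.0877 -103.6804] [ 0.4096  0.4964 -0.1896]
shift cm [-0.029  -0.1037  0.573 ] rot [ 0.0026 -0.0015  0.0021]
[[424.0, 311.0], [382.0, 274.0], [425.0, 306.0], [383.0, 269.0], [231.0, 415.0], [191.0, 375.0], [228.0, 368.0], [187.0, 327.0]]
```

View pics/s4.png

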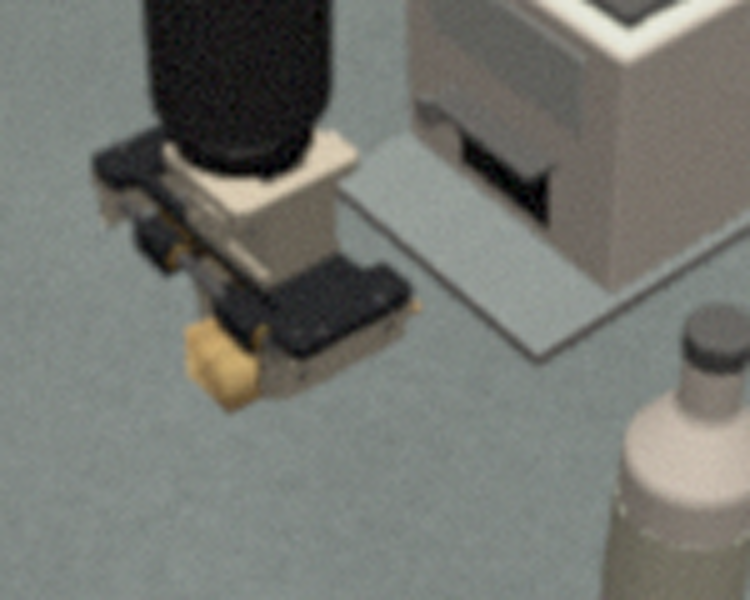

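The scene view shows the heel at about (187–228, 327–410), matching the prediction, with the tip (~(415,305)) in front of the lip edge. Lowering and letting it settle next.

Call:
move_arm(
  targets=[
    [[0, 0, 0.3], [0, 0, 0]],
    [[0, 0, 0.5], [0, 0, 0]],
    [[0, 0, 0.5], [0, 0, 0]],
  ],
)

```text
time_s: 5.42
tcp_pos: [0.4679, -0.0462, 0.0088]
eef_rot: [-180.0, 0.0, -103.7]
contact_force: [0.9, -0.1, -0.3]
gripper_width: 0.0402
gripper_force: 25.0
```

Call:
move_arm(
  targets=[
    [[0, 0, 0], [0, 0, 0]],
    [[0, 0, 0], [0, 0, 0]],
    [[0, 0, 0], [0, 0, 0]],
  ],
  jaw=5,
)

```text
time_s: 5.8
tcp_pos: [0.4678, -0.0462, 0.0087]
eef_rot: [-180.0, 0.0, -103.7]
contact_force: [-0.4, 0.4, -0.6]
gripper_width: 0.0502
gripper_force: 0.0
```

Call:
move_arm(
  targets=[
    [[0, 0, 0], [0, 0, 0]],
    [[0, 0, 0], [0, 0, 0]],
    [[0, 0, 0], [0, 0, 0]],
  ],
  jaw=3,
  squeeze=8,
)

```text
time_s: 6.18
tcp_pos: [0.4678, -0.0462, 0.0086]
eef_rot: [-180.0, 0.0, -103.7]
contact_force: [0.7, -0.7, 0.3]
gripper_width: 0.0398
gripper_force: 8.0
```

```bash
python3 -c "
from h import *
s=r.get_state();print(s['tcp_pos'],s['eef_rot'],s['contact_force'])
d=np.array([.2385,.9711]);n=np.array([.9711,-.2385]);v=s['tcp_pos'][:2]-[.498,.077];print('along',v@d,'lat',v@n)"
```

```text
[ 0.4678 -0.0462  0.0086] [-179.999     0.0008 -103.6928] [ 0.7312 -0.6992  0.2748]
along -0.12681443774377363 lat 1.1118342195364913e-05
```

Call:
move_arm(
  targets=[
    [[-0.8, 0, 0], [0, 0, 0]],
    [[-1.6, 0, 0], [0, 0, 0]],
    [[-2.2, 0, 0], [0, 0, 0]],
    [[-2.2, 0, 0], [0, 0, 0]],
  ],
)

```text
time_s: 6.68
tcp_pos: [0.4733, -0.024, 0.0086]
eef_rot: [-180.0, 0.0, -103.6]
contact_force: [0.3, 1.1, -0.1]
gripper_width: 0.0397
gripper_force: 8.0
```

Call:
move_arm(
  targets=[
    [[0, 0, 0], [0, 0, 0]],
    [[0, 0, 0], [0, 0, 0]],
  ],
  jaw=5.5,
)

```text
time_s: 6.92
tcp_pos: [0.4728, -0.0249, 0.0085]
eef_rot: [180.0, -0.0, -103.7]
contact_force: [0.5, -0.3, 0.4]
gripper_width: 0.053
gripper_force: 0.0
```

```bash
python3 -c "
from h import *
s=r.get_state();print(s['tcp_pos'],s['eef_rot'],s['contact_force'])
d=np.array([.2385,.9711]);n=np.array([.9711,-.2385]);v=s['tcp_pos'][:2]-[.498,.077];print('along',v@d,'lat',v@n)"
```

```text
[ 0.4728 -0.0249  0.0085] [ 179.9908   -0.0028 -103.7053] [ 0.5356 -0.2836  0.4114]
along -0.10497758654382507 lat -0.0001504424223406796
```

Call:
move_arm(
  targets=[
    [[2, 0, 0], [0, 0, 0]],
    [[5, 0, 0], [0, 0, 0]],
    [[7, 0, 0], [0, 0, 0]],
    [[7, 0, 0], [0, 0, 0]],
  ],
)

```text
time_s: 7.42
tcp_pos: [0.4558, -0.0939, 0.0085]
eef_rot: [180.0, -0.0, -103.8]
contact_force: [0.4, -0.9, -0.1]
gripper_width: 0.0551
gripper_force: 0.0
```

Call:
move_arm(
  targets=[
    [[0, 0, 0], [0, 0, 0]],
    [[0, 0, 0], [0, 0, 0]],
    [[0, 0, 0], [0, 0, 0]],
    [[0, 0, 0], [0, 0, 0]],
    [[0, 0, 0], [0, 0, 0]],
  ],
  jaw=0,
  squeeze=20,
)

```text
time_s: 8.05
tcp_pos: [0.4564, -0.0927, 0.0086]
eef_rot: [-180.0, 0.0, -103.7]
contact_force: [-0.3, -0.0, 0.3]
gripper_width: 0.0104
gripper_force: 0.0
```

```bash
cat >> h.py <<'E'
D=np.array([.2385,.9711]);N=np.array([.9711,-.2385])
def st():
    s=r.get_state();v=s['tcp_pos'][:2]-[.498,.077];f=s['contact_force']
    print('t',s['time_s'],'along %.2f lat %.2f mm z %.4f yaw %.2f'%(v@D*1e3,v@N*1e3,s['tcp_pos'][2],s['eef_rot'][2]),'push %.2f side %.2f fz %.2f'%(-f[:2]@D,f[:2]@N,f[2]))
E
python3 - <<'E'
from h import *
st()
F=[]
for i in range(8):
    viewer.capture("wrist") if i%2 else viewer.capture("scene");F.append(r.get_state()["contact_force"])
F=np.array(F);print("push bias",-(F[:,:2]@D).mean(),(F[:,:2]@D).std())
cs=viewer.capture("scene");m=near("wedge","scene",proj(cs,[[.48,-.0,.02]])[0])
if m is not None:
  f=fit([(cs,m)],[WV],[*(np.array([.498,.077])-.064*D),np.radians(76.2)]);v=f.x[:2]-[.498,.077];print("wedge along,lat",v@D,v@N,np.degrees(f.x[2]),f.fun)
x=cs['image'][110:230,250:400];cv2.imwrite('pics/s5.png',cv2.resize(x,None,fx=5,fy=5,interpolation=cv2.INTER_CUBIC))
E
```

```text
t 8.05 along -174.69 lat 0.08 mm z 0.0086 yaw -103.68 push 0.11 side -0.33 fz 0.32
push bias 0.059484452494119 0.5267164163114062
wedge along,lat -0.05336476744096451 -0.0007258712099729701 80.70120619288825 0.5597667638483965
```

View pics/s5.png

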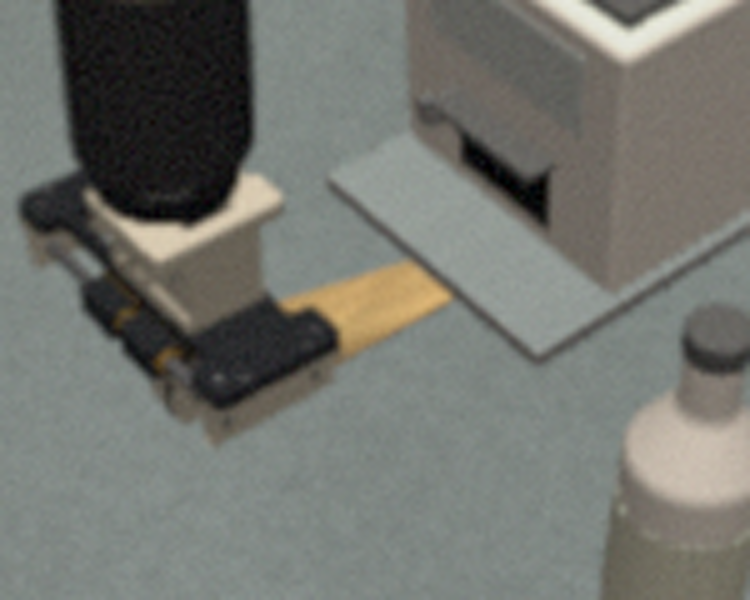

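The wedge's tip is under the middle of the lip (edge crossing (410,262)–(452,298)) with closed fingers behind the heel. Now pushing.

Call:
move_arm(
  targets=[
    [[-1, 0, 0], [0, 0, 0]],
    [[-2, 0, 0], [0, 0, 0]],
    [[-3, 0, 0], [0, 0, 0]],
    [[-4, 0, 0], [0, 0, 0]],
    [[-5, 0, 0], [0, 0, 0]],
  ],
)

```text
time_s: 9.18
tcp_pos: [0.4678, -0.0439, 0.0085]
eef_rot: [179.9, -0.1, -103.7]
contact_force: [-1.5, -6.4, 2.2]
gripper_width: 0.0005
gripper_force: 3.2
```

Call:
move_arm(
  targets=[
    [[-0.5, 0, 0], [0, 0, 0]],
    [[-1, 0, 0], [0, 0, 0]],
    [[-1.5, 0, 0], [0, 0, 0]],
    [[-2, 0, 0], [0, 0, 0]],
    [[-2, 0, 0], [0, 0, 0]],
  ],
)

```text
time_s: 9.8
tcp_pos: [0.4724, -0.0248, 0.0085]
eef_rot: [179.9, -0.0, -103.7]
contact_force: [-1.7, -2.5, 2.1]
gripper_width: 0.0005
gripper_force: 1.5
```

```bash
cat >> h.py <<'E'
def look(k=6):
    st();F=[]
    for i in range(k): viewer.capture("scene");F.append(r.get_state()["contact_force"])
    print("push mean %.2f"%-(np.array(F)[:,:2]@D).mean(),"joints",r.get_state()["joints"])
E
python3 -c "
from h import *
look()"
```

```text
t 9.8 along -105.01 lat -0.57 mm z 0.0085 yaw -103.69 push 2.83 side -1.10 fz 2.10
push mean 2.77 joints [ 20.8841  17.1832 -39.4155  -0.0116 -33.4241 -34.578 ]
```

Call:
move_arm(
  targets=[
    [[-0.3, 0, 0], [0, 0, 0]],
    [[-0.6, 0, 0], [0, 0, 0]],
    [[-0.9, 0, 0], [0, 0, 0]],
    [[-1.2, 0, 0], [0, 0, 0]],
    [[-1.5, 0, 0], [0, 0, 0]],
  ],
)

```text
time_s: 10.72
tcp_pos: [0.4766, -0.01, 0.0085]
eef_rot: [180.0, 0.0, -103.7]
contact_force: [-0.7, -3.8, 0.4]
gripper_width: 0.0003
gripper_force: 2.1
```

Call:
move_arm(
  targets=[
    [[-0.15, 0, 0], [0, 0, 0]],
    [[-0.3, 0, 0], [0, 0, 0]],
    [[-0.45, 0, 0], [0, 0, 0]],
    [[-0.6, 0, 0], [0, 0, 0]],
    [[-0.75, 0, 0], [0, 0, 0]],
  ],
)

```text
time_s: 11.35
tcp_pos: [0.4783, -0.0028, 0.0085]
eef_rot: [180.0, 0.0, -103.7]
contact_force: [-0.4, -3.5, 0.2]
gripper_width: 0.0003
gripper_force: 2.0
```

```bash
python3 - <<'E'
from h import *
look(4)
cs=viewer.capture("scene")
x=cs['image'][110:230,250:400];cv2.imwrite('pics/s6.png',cv2.resize(x,None,fx=5,fy=5,interpolation=cv2.INTER_CUBIC))
# dispenser tilt: predicted casing-top corner pixel shifts
for q in(.07,.035,0):
    print(q,proj(cs,place(tilt(np.array([[0,.1,.035],[0,-.1,.035],[.06,-.095,.213]]),q),.498,.077,np.radians(76.2),.003)).round(1).tolist())
E
```

```text
t 11.35 along -82.24 lat -0.11 mm z 0.0085 yaw -103.70 push 3.45 side 0.48 fz 0.22
push mean 2.71 joints [ 23.2995  17.5301 -38.8045  -0.0119 -33.6499 -36.9798]
0.07 [[314.6, 144.9], [357.2, 181.1], [374.8, 122.0]]
0.035 [[314.6, 143.0], [357.4, 179.2], [376.8, 119.2]]
0 [[314.6, 141.0], [357.7, 177.2], [378.9, 116.4]]
```

View pics/s6.png

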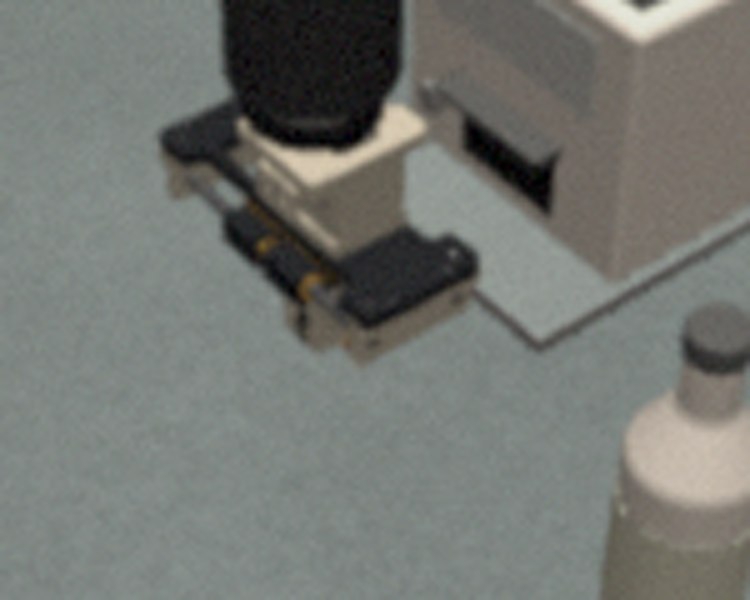

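The lip rose about 2 px (crop corner 540,350), so roughly 60% lifted. I continue in small steps.

Call:
move_arm(
  targets=[
    [[-0.15, 0, 0], [0, 0, 0]],
    [[-0.3, 0, 0], [0, 0, 0]],
    [[-0.45, 0, 0], [0, 0, 0]],
    [[-0.6, 0, 0], [0, 0, 0]],
    [[-0.75, 0, 0], [0, 0, 0]],
  ],
)

```text
time_s: 12.22
tcp_pos: [0.4801, 0.0045, 0.0086]
eef_rot: [-180.0, 0.0, -103.7]
contact_force: [-0.8, -3.0, -0.6]
gripper_width: 0.0006
gripper_force: 1.9
```

Call:
move_arm(
  targets=[
    [[-0.1, 0, 0], [0, 0, 0]],
    [[-0.2, 0, 0], [0, 0, 0]],
    [[-0.3, 0, 0], [0, 0, 0]],
    [[-0.4, 0, 0], [0, 0, 0]],
  ],
)

```text
time_s: 12.72
tcp_pos: [0.481, 0.0083, 0.0086]
eef_rot: [-180.0, 0.0, -103.7]
contact_force: [-1.2, -4.4, -1.0]
gripper_width: 0.0006
gripper_force: 1.9
```

```bash
cat >> h.py <<'E'
def tiltest():
    """vertical/horizontal shift of casing corner region vs start picture, px"""
    a=cv2.cvtColor(cv2.imread("pics/scene0.png"),6).astype(np.float32);c=viewer.capture("scene");b=cv2.cvtColor(c["image"],6).astype(np.float32)
    sl=np.s_[75:150,345:412]
    W=np.eye(2,3,dtype=np.float32)
    try:
        cc,W=cv2.findTransformECC(a[sl],b[sl],W,cv2.MOTION_TRANSLATION);
    except cv2.error: return print("ecc fail")
    P=np.array([[.1,-.095,.15],[.08,-.05,.213],[.06,-.03,.15]])
    pr=lambda q:proj(c,place(tilt(P,q),.498,.077,np.radians(76.2),.003)).mean(0)
    print("shift",W[:,2],"expected when level",pr(0)-pr(.07))
E
python3 -c "
from h import *
look(3);tiltest()"
```

```text
t 12.725 along -70.77 lat -0.10 mm z 0.0086 yaw -103.69 push 4.54 side -0.08 fz -0.97
push mean 3.01 joints [ 24.4836  17.7332 -38.4556  -0.0077 -33.8026 -38.172 ]
shift [ 3.8435 -3.8005] expected when level [ 3.0728 -4.3809]
```

Call:
move_arm(
  targets=[
    [[-0.05, 0, 0], [0, 0, 0]],
    [[-0.1, 0, 0], [0, 0, 0]],
    [[-0.15, 0, 0], [0, 0, 0]],
    [[-0.2, 0, 0], [0, 0, 0]],
  ],
)

```text
time_s: 13.42
tcp_pos: [0.4814, 0.0102, 0.0086]
eef_rot: [180.0, -0.0, -103.7]
contact_force: [-0.3, -3.1, -0.6]
gripper_width: 0.0005
gripper_force: 1.8
```

```bash
python3 -c "
from h import *
look(3);tiltest()"
```

```text
t 13.425 along -68.87 lat -0.15 mm z 0.0086 yaw -103.70 push 3.04 side 0.45 fz -0.59
push mean 2.91 joints [ 24.6851  17.7707 -38.395   -0.0024 -33.8329 -38.3726]
shift [ 4.0067 -3.9381] expected when level [ 3.0728 -4.3809]
```

Call:
move_arm(
  targets=[
    [[-0.05, 0, 0], [0, 0, 0]],
    [[-0.1, 0, 0], [0, 0, 0]],
    [[-0.15, 0, 0], [0, 0, 0]],
    [[-0.2, 0, 0], [0, 0, 0]],
  ],
)

```text
time_s: 14.12
tcp_pos: [0.4819, 0.0121, 0.0085]
eef_rot: [180.0, -0.0, -103.7]
contact_force: [-0.6, -3.0, -1.3]
gripper_width: 0.0003
gripper_force: 1.8
```

```bash
python3 -c "
from h import *
look(3);tiltest()"
```

```text
t 14.125 along -66.84 lat -0.16 mm z 0.0085 yaw -103.69 push 3.05 side 0.16 fz -1.35
push mean 3.65 joints [ 24.8895  17.8086 -38.3283  -0.0014 -33.8595 -38.5755]
shift [ 4.1559 -4.0761] expected when level [ 3.0728 -4.3809]
```

Call:
move_arm(
  targets=[
    [[-0.05, 0, 0], [0, 0, 0]],
    [[-0.1, 0, 0], [0, 0, 0]],
    [[-0.15, 0, 0], [0, 0, 0]],
  ],
)

```text
time_s: 14.7
tcp_pos: [0.482, 0.0133, 0.0085]
eef_rot: [180.0, -0.0, -103.7]
contact_force: [-0.5, -7.3, 0.6]
gripper_width: 0.0006
gripper_force: 3.3
```

```bash
python3 -c "
from h import *
look(4);tiltest()"
```

```text
t 14.7 along -65.67 lat -0.31 mm z 0.0085 yaw -103.69 push 7.26 side 1.22 fz 0.59
push mean 5.34 joints [ 25.0218  17.8355 -38.2977   0.0155 -33.9017 -38.7297]
shift [ 4.2266 -4.1272] expected when level [ 3.0728 -4.3809]
```

Call:
move_arm(
  targets=[
    [[-0.03, 0, 0], [0, 0, 0]],
    [[-0.05, 0, 0], [0, 0, 0]],
  ],
)

```text
time_s: 15.2
tcp_pos: [0.482, 0.0135, 0.0085]
eef_rot: [180.0, -0.1, -103.7]
contact_force: [-0.9, -7.7, 0.8]
gripper_width: 0.0003
gripper_force: 4.0
```

```bash
python3 -c "
from h import *
look(4);tiltest()"
```

```text
t 15.2 along -65.52 lat -0.37 mm z 0.0085 yaw -103.70 push 7.74 side 0.97 fz 0.76
push mean 7.24 joints [ 25.0502  17.8429 -38.294    0.0346 -33.9267 -38.783 ]
shift [ 4.2053 -4.131 ] expected when level [ 3.0728 -4.3809]
```

Call:
move_arm(
  targets=[
    [[-0.03, 0, 0], [0, 0, 0]],
    [[-0.06, 0, 0], [0, 0, 0]],
    [[-0.06, 0, 0], [0, 0, 0]],
  ],
)

```text
time_s: 15.82
tcp_pos: [0.4819, 0.0137, 0.0085]
eef_rot: [179.9, -0.1, -103.7]
contact_force: [-1.1, -9.9, 1.6]
gripper_width: 0.0004
gripper_force: 4.8
```

```bash
python3 -c "
from h import *
look(4)"
```

```text
t 15.825 along -65.35 lat -0.53 mm z 0.0085 yaw -103.71 push 9.90 side 1.33 fz 1.56
push mean 9.16 joints [ 25.0918  17.8513 -38.2911   0.0516 -33.9597 -38.8425]
```

Call:
move_arm(
  targets=[
    [[-0.03, 0, 0], [0, 0, 0]],
    [[-0.06, 0, 0], [0, 0, 0]],
    [[-0.07, 0, 0], [0, 0, 0]],
  ],
)

```text
time_s: 16.4
tcp_pos: [0.4818, 0.0138, 0.0085]
eef_rot: [179.9, -0.1, -103.7]
contact_force: [-0.8, -13.2, 2.6]
gripper_width: 0.0008
gripper_force: 6.5
```

```bash
python3 -c "
from h import *
look(4)"
```

```text
t 16.4 along -65.20 lat -0.68 mm z 0.0085 yaw -103.72 push 12.97 side 2.35 fz 2.57
push mean 12.55 joints [ 25.1344  17.8604 -38.2848   0.0816 -33.9948 -38.9185]
```

Push is about 12.6 N. I'll let go and push again to shed the finger rubbing.

Call:
move_arm(
  targets=[
    [[0.2, 0, 0], [0, 0, 0]],
    [[0.7, 0, 0], [0, 0, 0]],
    [[0.7, 0, 0], [0, 0, 0]],
    [[0.7, 0, 0], [0, 0, 0]],
  ],
)

```text
time_s: 17.1
tcp_pos: [0.4815, 0.0088, 0.0087]
eef_rot: [-180.0, 0.0, -103.7]
contact_force: [0.6, 0.0, 1.0]
gripper_width: 0.0007
gripper_force: 0.0
```

```bash
python3 -c "
from h import *
look(3);tiltest()"
```

```text
t 17.1 along -70.14 lat 0.20 mm z 0.0087 yaw -103.68 push -0.15 side 0.56 fz 1.02
push mean -0.64 joints [ 24.5237  17.7384 -38.438   -0.0027 -33.8026 -38.2018]
shift [ 4.2193 -4.1382] expected when level [ 3.0728 -4.3809]
```

Call:
move_arm(
  targets=[
    [[-0.2, 0, 0], [0, 0, 0]],
    [[-0.4, 0, 0], [0, 0, 0]],
    [[-0.5, 0, 0], [0, 0, 0]],
    [[-0.55, 0, 0], [0, 0, 0]],
    [[-0.55, 0, 0], [0, 0, 0]],
  ],
)

```text
time_s: 17.92
tcp_pos: [0.4822, 0.0135, 0.0086]
eef_rot: [180.0, -0.0, -103.7]
contact_force: [1.1, -5.2, 0.6]
gripper_width: 0.0002
gripper_force: 2.1
```

```bash
python3 -c "
from h import *
look(3)"
```

```text
t 17.925 along -65.39 lat -0.17 mm z 0.0086 yaw -103.70 push 4.80 side 2.34 fz 0.61
push mean 4.66 joints [ 25.0409  17.8414 -38.2849   0.0146 -33.894  -38.7581]
```

Call:
move_arm(
  targets=[
    [[-0.03, 0, 0], [0, 0, 0]],
    [[-0.06, 0, 0], [0, 0, 0]],
    [[-0.09, 0, 0], [0, 0, 0]],
    [[-0.12, 0, 0], [0, 0, 0]],
    [[-0.12, 0, 0], [0, 0, 0]],
  ],
)

```text
time_s: 18.7
tcp_pos: [0.482, 0.0138, 0.0085]
eef_rot: [179.9, -0.1, -103.7]
contact_force: [2.0, -11.4, 2.2]
gripper_width: 0.0005
gripper_force: 5.3
```

```bash
python3 -c "
from h import *
look(3)"
```

```text
t 18.7 along -65.21 lat -0.44 mm z 0.0085 yaw -103.72 push 10.59 side 4.67 fz 2.22
push mean 10.26 joints [ 25.1052  17.8549 -38.2803   0.0729 -33.965  -38.8864]
```

Call:
move_arm(
  targets=[
    [[-0.03, 0, 0], [0, 0, 0]],
    [[-0.06, 0, 0], [0, 0, 0]],
    [[-0.08, 0, 0], [0, 0, 0]],
    [[-0.08, 0, 0], [0, 0, 0]],
  ],
)

```text
time_s: 19.35
tcp_pos: [0.4818, 0.014, 0.0086]
eef_rot: [179.9, -0.1, -103.7]
contact_force: [1.4, -15.0, 3.6]
gripper_width: 0.0008
gripper_force: 7.0
```

```bash
python3 -c "
from h import *
look(3)"
```

```text
t 19.35 along -65.07 lat -0.65 mm z 0.0086 yaw -103.73 push 14.27 side 4.98 fz 3.55
push mean 13.86 joints [ 25.1535  17.8645 -38.2789   0.1022 -34.0118 -38.9716]
```

Call:
move_arm(
  targets=[
    [[0.3, 0, 0], [0, 0, 0]],
    [[2, 0, 0], [0, 0, 0]],
    [[5, 0, 0], [0, 0, 0]],
    [[8, 0, -2], [0, 0, 0]],
    [[10, 0, -6], [0, 0, 0]],
  ],
)

```text
time_s: 20.12
tcp_pos: [0.457, -0.083, 0.0679]
eef_rot: [179.8, -0.1, -103.7]
contact_force: [0.0, 0.5, 1.3]
gripper_width: 0.0007
gripper_force: 0.0
```

Call:
move_arm(
  targets=[
    [[6, 0, -2], [0, 0, 0]],
    [[12, 0, -4], [0, 0, 0]],
    [[12, 0, -4], [0, 0, 0]],
  ],
)

```text
time_s: 20.5
tcp_pos: [0.43, -0.2012, 0.1099]
eef_rot: [-179.8, 0.0, -104.0]
contact_force: [-0.7, 0.3, -0.0]
gripper_width: 0.0008
gripper_force: 0.0
```

```bash
python3 - <<'E'
from h import *
st();tiltest()
cs=viewer.capture("scene")
m=near("wedge","scene",proj(cs,[[.486,.03,.02]])[0]);print(m is not None and m.sum())
x=cs['image'][90:210,270:420].copy();cv2.imwrite('pics/s7.png',cv2.resize(x,None,fx=5,fy=5,interpolation=cv2.INTER_CUBIC))
E
```

```text
t 20.5 along -286.39 lat 0.31 mm z 0.1099 yaw -103.97 push -0.12 side -0.75 fz -0.05
shift [ 4.2488 -4.1339] expected when level [ 3.0728 -4.3809]
368
```

View pics/s7.png

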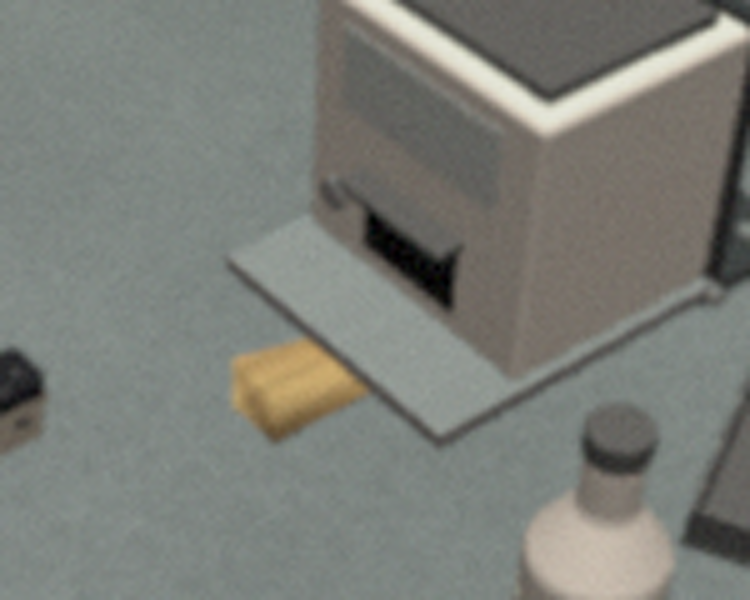

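The wedge sits straight under the lip's middle (crossing (310–368, 338–390) on the edge (232,262)–(440,442)), the dispenser is level, and the gripper is clear.

```bash
python3 -c "
from plant import r
print(r.close_job())"
```

```text
the job is handed in; nothing more can be done
None
```

The job is handed in: the wedge is in under the middle of the lip and the dispenser looks level. The wedge carries an estimated 8.5–12 N, inferred from a final push of about 14 N rather than measured directly, and it took about 21 of the 67 s.

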